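Pull the extractor switch behind the splash guard

ROBOT

A 7-joint arm with a two-finger parallel gripper is mounted at the origin on the work surface. World frame = base frame: x ahead of the robot, y to its left, z up, the work surface at z = 0. Lengths are in mm, angles in rad, forces in N, time in s.
With the tool pointing down it reaches from about 400 to 850 mm from the base axis. Payload 4.5 kg.
Tool frame: the origin (TCP) lies at the very end of the fingers, on their centre line; the grasp point (between the pads) lies env.pinch_z behind it (env.pinch_z is the distance from the TCP to the grasp point, in mm); z points along the fingers, y is the direction in which the jaws open and shut (so a half turn about z gives the same grasp; the last joint's range is limited). The gripper opens to 85 mm and grips with 20 to 120 N. Pads are 22 mm wide; open, the fingers measure 114 mm over their backs; the gripper's body (76 mm by 85 mm) begins 54 mm behind the grasp point. The pads swing forward as they close: fully open they stand 13 mm farther back than shut.
Start: joints at [1.317, 0.689, -0.195, 1.565, 0.157, 0.902, -0.215], TCP at [177.431, -599.31, 231.317] pointing down, gripper open.
Joint ranges: [-3.01, 3.01], [-0.46, 2.08], [-1.47, 1.51], [0.13, 2.56], [-1, 4.14], [0.04, 2.09], [-2.66, 2.66]. Speed limits (rad/s): [2.57, 2.57, 3.14, 3.14, 3.14, 3.14, 3.14].

INTERFACE

Orientations are given as a unit quaternion [w, x, y, z].
In Python, from cell import env gives the robot as it stands.
- The arm moves only by the shell command python3 -m jog 'ROWS' [OPENING]. ROWS is JSON, a list of rows, each a list of 2 entries, a list of its own where there are three numbers: the shift along the tool's x, y, z in mm, then the turn, a rotation vector about the tool's x, y, z in rad. A call has 1 to 20 rows; each row shifts and turns the pose as measured when the row begins, along the tool's axes as they then stand; what a row does not reach is not made up. A row lasts 1/8 s, in which the tool goes at most 62.5 mm and 10.7 degrees, less where a joint would pass 70% of its speed; a pose out of reach is approached as far as the arm can. A call is refused whole if a number of a shift passes 62.5 or a number of a turn 0.188, either way. A call with a gripper value outside its range is refused whole. OPENING is the closure, from 0 (fully open) to 1 (shut), set as the call begins (- or left out, the last holds). The fingers move at their own pace and stop on an object; the grip force is fixed at half the most. Time passes only in rows, so rows that do not move let the fingers close. It gives the time, the measured TCP pose, the force and the opening at its end, in the units of the state.
- env.read_state(): the state, without advancing time (a new reading comes with each control period).
- env.camera(name): name is "side" or "top"; returns a dict with "image" (420x560x3 uint8, red, green, blue), "z_map" (420x560 float32, mm along the optical axis (not along the pixel's ray), 0 where there is no reading), "intrinsics" (3x3 intrinsics, pixels), "rvec" (rotation vector, rad) and "tvec" (3), from world to camera coordinates, as OpenCV has them. Camera axes: x right, y down, z forward; pixel columns grow to the right and rows downward; lengths in mm; the calibration is good to about 2 mm. A picture is of the moment at which its call begins.
- env.job_done(): hands the job in, once; it reports no verdict.
Trained networks look in a picture, given as the dict that the camera call returned (one of the last four; its "shot" number tells which), for a name from the list of things; names that differ only in an ending like _2 or _b are one class to them, and where a whole thing is asked for, a point or a joint stands for the part that bears it (a point fixed in the world has none). Each returns a list of dicts, best first, with "p" (0 to 1); they miss things now and then, are a little off and sometimes report something else, mostly with a low value. They report only what shows in the picture. A call takes as long as a camera call. They do not tell look-alikes from the thing itself.
- env.find_in(picture, query): "point" ([x, y, z] in mm, in world coordinates, good to about 4 mm: the middle of the surface that is visible of it).
The state is a dict: "time_s": time; "joint_positions": joint angles; "dq": joint speeds; "joint_torque": joint torques, N m; "ee_pos": TCP position; "eef_rot": TCP orientation; "ft_force": force on the tool from outside, world axes, zero at the start; "wrist_torque": the same for the moment, N m; "width": opening from 0.0 (shut) to 1.0 (fully open).
Only numpy, scipy, OpenCV 4.12 (cv2) and the standard library are available. Lean on these libraries where they do the work, as an engineer would, in place of code of your own. Each camera call takes 0.05 s, during which the arm holds its last target. There are 200 camera calls.

TASK

Take the bent rod out of its wooden rest by the handle, reach over the green splash guard with it and pull the red switch lever all the way over towards the guard, touching the red switch with nothing but the rod and leaving the blue lever as it is. Then put the rod back in its rest as you found it and let go.

Things in the scene. Friction and masses are not known exactly. Their poses are not given: they have to be found in the camera images.
- rod: Bent rod, about 150 g. Origin: centre of its pale wooden handle, 24 mm square, x = -60 to 60 mm. From there a 10 mm aluminium bar runs along +x to x = 165 mm, then bends square down: a straight leg along -z whose yellow tip ends 130 mm below the origin. z is up in the rest. Centre of mass x = 30, z = -7 mm: grip the handle there from above, pads on its y sides.
- rest: Fixed brown rest; origin at its underside centre on the work surface, x along the rod, z up. Base plate x = -80 to 140 mm, 90 mm wide. Two 14 mm thick posts with forks flaring upwards: at x = -45 under the handle (gap 29 mm, mouth 58, tops 174 mm high), at x = 115 under the bar (gap 16, mouth 60, tops 178). The rod lies with its origin at (0, 0, 155 mm), axes parallel.
- guard: Fixed splash guard: board 200 (x) by 290 mm, 10 mm thick, with an upright green panel, 280 mm wide and 12 mm thick, across x at x = -75 mm, top 200 mm above the work surface. Origin: underside centre of the board. x points from the panel to the two switch boxes behind it, at x = 30 mm, y = 50 and -50 mm; red may be on either side.
- red_switch: Fixed grey box with the red lever, 80 (x) by 64 by 60 mm high, on the board behind the guard. Origin: underside centre, 10 mm above the work surface; z up, x straight away from the guard. The lever turns about the y line through (0, 0, 60 mm): 10 mm steel stem, at its end a red crossbar along y, 18 mm thick, 46 mm wide, its axis 70 mm from the turning line.
- red_lever (a joint): Red lever's angle, rad. 0: leans 0.5 from upright, away from the guard (crossbar at x = 34, z = 121 mm in the box's frame). Grows when pulled to the guard: 0.5 upright (z = 130), 1.0 at its stop, leaning 0.5 to the guard (x = -34, z = 121). Starts at 0 to 0.1. Light friction, about 1 N at the crossbar; stays where it is left.
- blue_lever (a joint): Angle of the alike blue lever on the other box, 100 mm beside the red one, counted the same way. Starts at 0 to 0.1 and is to be left there.
Mind the look-alikes: they are no part of the job. Leave any purple look-alike of the rod alone.

How it is judged:
By the outcome, as a careful person would: the job done as asked, in the order asked, and still so for the second after the job is handed in, with the robot touching nothing.
It also fails if it takes over 45 s, if anything falls off the work surface, if the arm or the gripper's body presses on something with over 40 N, if the wrist force passes 120 N, or if a joint passes its speed limit or range.

## Working session

There is one attempt and no reset: what is moved stays moved. The work goes in short steps, Python scripts to look and compute and a shell command to move; the robot and the scene stay as the last step left them, time stands still between calls to the robot, and variables do not carry over. Pictures are saved under pics/ and viewed, about 8 in all and at most 12, crops included, and the job is handed in when it is done.

```bash
ls; mkdir -p pics; python3 - <<'E'
from cell import env
import cv2,numpy as np
s=env.read_state(); print(s, env.pinch_z)
for n in("top","side"):
    c=env.camera(n); cv2.imwrite(f"pics/{n}0.png",c["image"][:,:,::-1]); np.savez(f"{n}0.npz",**{k:c[k] for k in("image","z_map","intrinsics","rvec","tvec")})
    for q in("rod","rest","guard","red_switch","red_lever","blue_lever"):
        print(n,q,[(np.round(d["point"]).tolist(),round(d["p"],2)) for d in env.find_in(c,q)])
E
```

```text
pics
{'time_s': 0.0, 'joint_positions': array([ 1.31683635,  0.69001583, -0.19447773,  1.56636288,  0.15729694,
        0.90245149, -0.21510036]), 'dq': array([ 0.0007559 ,  0.00126853, -0.00117983, -0.00033417, -0.00026047,
       -0.00142109,  0.00095687]), 'joint_torque': array([ 7.09563246e-04, -5.39597332e+01, -1.26610368e+00, -1.58539116e+01,
        9.14476375e-03,  9.57798678e-03, -3.05583654e-06]), 'ee_pos': array([ 177.12989597, -598.70032405,  230.45820694]), 'eef_rot': array([-9.01539093e-04,  9.89662646e-01,  1.43411967e-01, -2.04213324e-04]), 'ft_force': array([-0.05829621, -0.41486616,  0.04538664]), 'wrist_torque': array([ 0.00277231, -0.02620428,  0.03245711]), 'width': 1.0021593446973782} 18.700000000000003
top rod [([502.0, -403.0, 169.0], 0.75)]
top rest [([516.0, -400.0, 9.0], 0.6)]
top guard [([553.0, 2.0, 12.0], 0.76)]
top red_switch [([619.0, 53.0, 65.0], 0.73)]
top red_lever [([642.0, 64.0, 138.0], 0.66)]
top blue_lever [([659.0, -36.0, 140.0], 0.73)]
side rod [([510.0, -395.0, 154.0], 0.6), ([182.0, -409.0, 15.0], 0.6)]
side rest []
side guard [([527.0, 93.0, 7.0], 0.94)]
side red_switch []
side red_lever [([640.0, 73.0, 130.0], 0.73)]
side blue_lever []
```

View pics/top0.png

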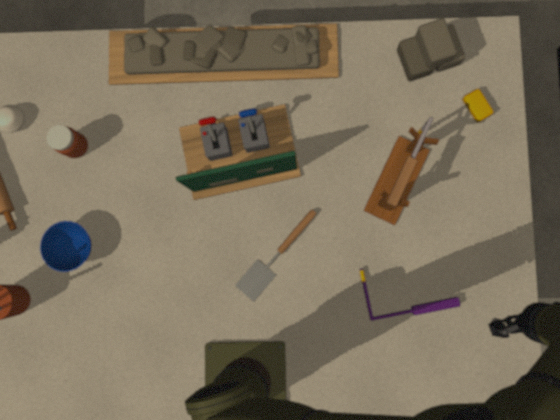

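View pics/side0.png

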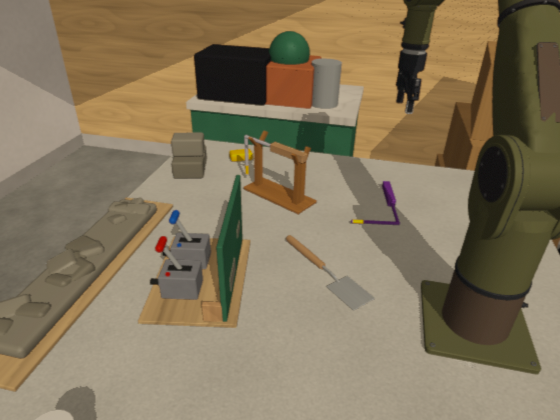

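The top view shows the pale-handled rod in its brown rest, handle about (400,185) and bar end about (428,122). The purple look-alike lies flat at (410,305). The guard's green panel is at (240,170), with the red lever behind it at (208,121) and the blue one at (248,113). In the side view the rod leg hangs at (247,160). The yellow block beyond it, at (240,155) side and (478,104) top, isn't part of the rod.

```bash
cat > h.py <<'E'
import numpy as np,cv2
def cloud(c):
    z=c["z_map"]; K=c["intrinsics"]; R=cv2.Rodrigues(np.array(c["rvec"],float))[0]; t=np.array(c["tvec"],float).ravel()
    v,u=np.indices(z.shape); P=np.stack([(u-K[0,2])/K[0,0]*z,(v-K[1,2])/K[1,1]*z,z],-1)
    W=(P-t)@R; W[z<=0]=np.nan
    return W, cv2.cvtColor(c["image"],cv2.COLOR_RGB2HSV)
def line(p):
    m=p.mean(0); d=np.linalg.svd(p-m)[2][0]; s=(p-m)@d
    return m.round(1),d.round(4),(s.min().round(1),s.max().round(1)),len(p)
E
python3 - <<'E'
from h import *
for n in("top","side"):
    c=dict(np.load(f"{n}0.npz")); W,H=cloud(c); x,y,z=W[...,0],W[...,1],W[...,2]; h,s,v=[H[...,i].astype(int) for i in range(3)]
    print(n,"cam",(-cv2.Rodrigues(c["rvec"])[0].T@np.ravel(c["tvec"])).round())
    near=(abs(x-540)<170)&(abs(y+410)<110)&(z>20)
    pr=lambda k,m:print(k,line(W[m]) if m.sum()>5 else m.sum(), W[m].min(0).round() if m.any() else '',W[m].max(0).round() if m.any() else '')
    bar=near&(s<70)&(z>120); pr("alu",bar)
    top=near&(z>161)&(z<171)&(s>70); pr("handle-ish",top)
    if top.any():
        r=cv2.minAreaRect(W[top][:,:2].astype(np.float32)); print(r, np.median(H[top],0))
    pr("yellow",near&(h>20)&(h<35)&(s>150))
    g=(abs(x-560)<80)&(abs(y)<180)&(h>60)&(h<95)&(s>80)
    pr("green",g); pr("greentop",g&(z>193))
    pr("red",(abs(x-640)<80)&(abs(y-20)<120)&((h<6)|(h>172))&(s>150)&(z>100))
    pr("blue",(abs(x-640)<80)&(abs(y-20)<120)&(h>100)&(h<125)&(s>130)&(z>100))
    b=(abs(x-620)<80)&(abs(y-20)<120)&(s<60)&(z>64)&(z<76); pr("boxtops",b)
c=dict(np.load("top0.npz"));W,H=cloud(c)
im=c["image"][80:230,160:450,::-1]; cv2.imwrite("pics/crop.png",cv2.resize(im,None,fx=2.7,fy=2.7,interpolation=2))
E
```

```text
top cam [ 292. -167. 1409.]
alu (array([ 587.9, -441.8,  157.9]), array([-0.8896,  0.4555,  0.0346]), (np.float64(-50.2), np.float64(56.0)), 190) [ 538. -468.  122.] [ 633. -415.  166.]
handle-ish (array([ 490.4, -392.8,  166.3]), array([-0.8893,  0.4573,  0.0028]), (np.float64(-114.7), np.float64(68.0)), 601) [ 423. -468.  161.] [ 603. -335.  171.]
((510.9735412597656, -403.6623840332031), (68.90780639648438, 182.70578002929688), 62.924137115478516) [ 14. 142. 131.]
yellow 4 [ 625. -460.   38.] [ 629. -459.   48.]
green (array([518.5,  -9.1, 151.9]), array([-0.1924,  0.9806,  0.0376]), (np.float64(-136.2), np.float64(140.2)), 1384) [ 491. -140.   37.] [623. 127. 206.]
greentop (array([520.8, -10.1, 199. ]), array([-0.1927,  0.9813, -0.001 ]), (np.float64(-132.6), np.float64(139.9)), 451) [ 492. -140.  193.] [550. 127. 206.]
red (array([644.7,  67.9, 139.2]), array([-0.1722,  0.9847,  0.0251]), (np.float64(-19.2), np.float64(20.9)), 91) [637.  49. 132.] [654.  89. 146.]
blue (array([661.1, -29.7, 141. ]), array([-0.1849,  0.9827, -0.0113]), (np.float64(-18.8), np.float64(18.3)), 79) 
[... 892 characters left out ...]
07]), (np.float64(-194.6), np.float64(109.5)), 1733) [ 489. -135.   16.] [550. 135. 202.]
greentop (array([514.9,  22.9, 198.8]), array([-0.1902,  0.9817, -0.0024]), (np.float64(-160.6), np.float64(111.8)), 449) [ 490. -135.  193.] [550. 133. 202.]
red (array([642.8,  76.7, 138.3]), array([-0.1542,  0.9791, -0.1328]), (np.float64(-23.8), np.float64(17.1)), 123) [635.  53. 128.] [654.  93. 143.]
blue (array([659.9, -20.4, 139.2]), array([-0.1496,  0.9764, -0.156 ]), (np.float64(-22.7), np.float64(15.3)), 81) [653. -42. 132.] [669.  -6. 144.]
boxtops (array([618.8,  25.9,  69.5]), array([-0.1939,  0.981 , -0.0037]), (np.float64(-94.3), np.float64(72.9)), 1268) [570. -72.  64.] [676. 102.  76.]
```

View pics/crop.png

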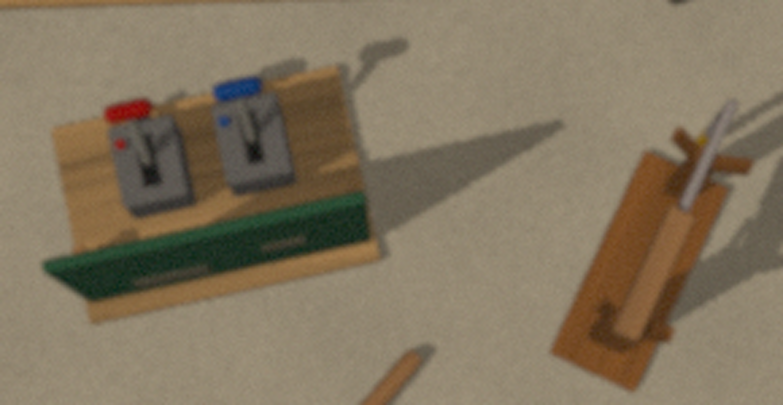

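The crop confirms the choice: the pale-handled rod in the brown rest, and red as the left-hand switch. Rod origin is about (481,-387,155) with yaw -0.474. Guard yaw is 0.194. The red crossbar sits at n≈647 along guard x and lateral ≈-56, z≈131.

```bash
cat > plan.py <<'E'
import sys,numpy as np
from cell import env
from scipy.spatial.transform import Rotation as R
# usage: plan.py x y z yaw  (TCP target, yaw of tool x, tool down)
def rot(q): return R.from_quat([q[1],q[2],q[3],q[0]])
x,y,z,yaw=map(float,sys.argv[1:]); s=env.read_state(); A=rot(s["eef_rot"])
T=R.from_matrix(np.array([[np.cos(yaw),np.sin(yaw),0],[np.sin(yaw),-np.cos(yaw),0],[0,0,-1]]))
d=np.array([x,y,z])-s["ee_pos"]
print("t",round(s["time_s"],2),"pos",s["ee_pos"].round(1),"F",s["ft_force"].round(1),"w",round(s["width"],3),"q",s["joint_positions"].round(2))
print("turn(tool)",(A.inv()*T).as_rotvec().round(4),"shift now",A.inv().apply(d).round(1),"shift after turn",T.inv().apply(d).round(1))
E
python3 -m jog '[[[0,0,0],[0,0,0.152]],[[0,0,0],[0,0,0.152]],[[0,0,0],[0,0,0.152]],[[0,0,0],[0,0,0.152]],[[0,0,0],[0,0,0.152]],[[0,0,0],[0,0,0]]]' 0
python3 plan.py 508 -401 230 -0.474
```

```text
time_s: 1.45
ee_pos: [177.7, -599.2, 231.5]
eef_rot: [-0.0, 0.97, -0.245, 0.0]
ft_force: [-0.0, -0.9, -0.1]
width: 0.998
t 1.45 pos [ 177.7 -599.2  231.5] F [-0.  -0.9 -0.1] w 0.998 q [ 1.19  0.69  0.03  1.57 -0.03  0.88 -0.83]
turn(tool) [-0.0002 -0.0008 -0.0209] shift now [ 196.5 -331.3    1.7] shift after turn [ 203.4 -327.1    1.5]
```

```bash
python3 -m jog '[[[0,0,0],[0,0,-0.021]],[[25.4,-41,0],[0,0,0]],[[25.4,-41,0],[0,0,0]],[[25.4,-41,0],[0,0,0]],[[25.4,-41,0],[0,0,0]],[[25.4,-41,0],[0,0,0]],[[25.4,-41,0],[0,0,0]],[[25.4,-41,0],[0,0,0]],[[25.4,-41,0],[0,0,0]],[[0,0,0],[0,0,0]]]' 0
python3 plan.py 508 -401 138 -0.474
```

```text
time_s: 2.7
ee_pos: [515.7, -391.3, 230.9]
eef_rot: [-0.0, 0.975, -0.222, 0.002]
ft_force: [-0.1, -0.4, -0.1]
width: 0.999
t 2.7 pos [ 515.7 -391.3  230.9] F [-0.1 -0.4 -0.1] w 0.999 q [ 0.54  0.72  0.07  1.5  -0.06  0.92 -1.39]
turn(tool) [-0.0013 -0.0037  0.027 ] shift now [-3.1 12.2 92.9] shift after turn [-2.4 12.1 92.9]
```

```bash
python3 -m jog '[[[-2.4,12.1,20],[0,0,0.027]],[[0,0,0],[0,0,0]]]' 0
python3 plan.py 508 -401 138 -0.474
```

```text
time_s: 2.95
ee_pos: [507.7, -401.9, 210.6]
eef_rot: [0.0, 0.972, -0.233, 0.002]
ft_force: [-0.4, 0.8, 0.5]
width: 0.998
t 2.95 pos [ 507.7 -401.9  210.6] F [-0.4  0.8  0.5] w 0.998 q [ 0.56  0.74  0.07  1.53 -0.06  0.87 -1.39]
turn(tool) [-0.0007 -0.0035  0.0039] shift now [-0.4 -0.9 72.6] shift after turn [-0.1 -1.  72.6]
```

```bash
python3 -m jog '[[[0,-1,18],[0,-0.003,0.004]],[[0,0,18],[0,0,0]],[[0,0,18],[0,0,0]],[[0,0,18],[0,0,0]],[[0,0,0],[0,0,0]]]' 0
python3 plan.py 508 -401 138 -0.474
python3 - <<'E'
from cell import env
import cv2,numpy as np
c=env.camera("side"); cv2.imwrite("pics/side1.png",cv2.resize(c["image"][110:230,200:360,::-1],None,fx=4.5,fy=4.5,interpolation=2))
E
```

```text
time_s: 3.58
ee_pos: [507.7, -401.8, 135.5]
eef_rot: [-0.0, 0.972, -0.234, 0.001]
ft_force: [-0.4, 0.2, 0.2]
width: 1.003
t 3.58 pos [ 507.7 -401.8  135.5] F [-0.4  0.2  0.2] w 1.003 q [ 0.57  0.83  0.06  1.58 -0.07  0.72 -1.39]
turn(tool) [-0.0012 -0.0012  0.0014] shift now [-0.  -0.8 -2.5] shift after turn [-0.  -0.8 -2.5]
```

View pics/side1.png

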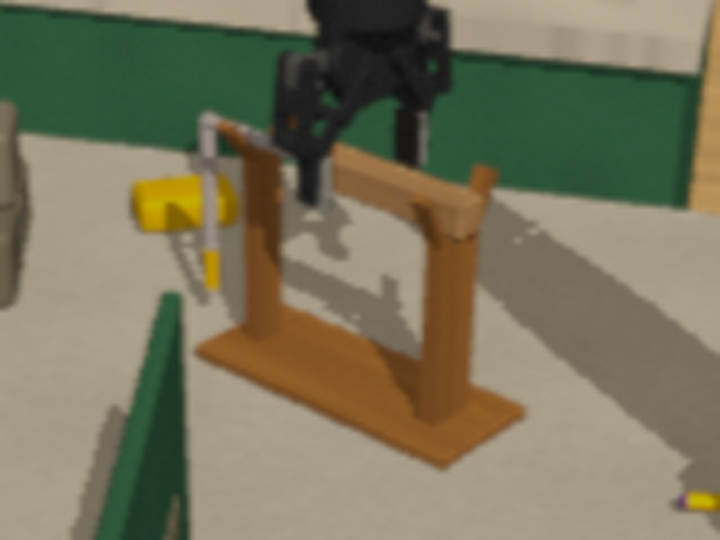

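The fingers straddle the handle, one at crop (310,180) and the other at (410,135), both between the posts. Closing.

```bash
python3 -m jog '[[[0,-0.8,-2.5],[0,0,0]],[[0,0,0],[0,0,0]],[[0,0,0],[0,0,0]],[[0,0,0],[0,0,0]],[[0,0,0],[0,0,0]],[[0,0,0],[0,0,0]],[[0,0,0],[0,0,0]],[[0,0,0],[0,0,0]]]' 1
python3 plan.py 508 -401 138 -0.474
```

```text
time_s: 4.62
ee_pos: [510.0, -402.5, 141.6]
eef_rot: [0.001, 0.972, -0.234, 0.004]
ft_force: [0.1, -0.1, -0.1]
width: 0.272
t 4.62 pos [ 510.  -402.5  141.6] F [ 0.1 -0.1 -0.1] w 0.272 q [ 0.57  0.83  0.06  1.58 -0.07  0.73 -1.39]
turn(tool) [-0.0002 -0.0076  0.0015] shift now [-2.5 -0.4  3.6] shift after turn [-2.5 -0.4  3.6]
```

```bash
python3 -m jog '[[[0,0,-10],[0,0,0]],[[0,0,-15],[0,0,0]],[[0,0,-20],[0,0,0]],[[0,0,-30],[0,0,0]],[[0,0,-35],[0,0,0]],[[0,0,-35],[0,0,0]],[[0,0,-35],[0,0,0]],[[0,0,-20],[0,0,0]],[[0,0,0],[0,0,0]]]' 1
python3 plan.py 538.8 58.1 340 0.194
```

```text
time_s: 5.75
ee_pos: [507.6, -401.7, 355.4]
eef_rot: [0.002, 0.972, -0.234, 0.005]
ft_force: [0.5, -0.4, -2.2]
width: 0.27
t 5.75 pos [ 507.6 -401.7  355.4] F [ 0.5 -0.4 -2.2] w 0.27 q [ 0.55  0.6   0.09  1.33 -0.06  1.2  -1.4 ]
turn(tool) [ 0.0044 -0.0106 -0.6672] shift now [-181.9 -423.6   13.1] shift after turn [ 119.3 -445.2   15.4]
```

```bash
python3 -m jog '[[[0,0,0],[0,-0.01,-0.133]],[[0,0,0],[0,0,-0.133]],[[0,0,0],[0,0,-0.133]],[[0,0,0],[0,0,-0.133]],[[0,0,0],[0,0,-0.125]],[[13,-40,0],[0,0,0]],[[13,-45,0],[0,0,0]],[[13,-45,0],[0,0,0]],[[13,-45,0],[0,0,0]],[[13,-45,0],[0,0,0]],[[13,-45,0],[0,0,0]],[[13,-45,0],[0,0,0]],[[13,-45,0],[0,0,0]],[[10,-35,0],[0,0,0]],[[0,0,0],[0,0,0]]]' 1
python3 plan.py 538.8 58.1 340 0.194
```

```text
time_s: 7.62
ee_pos: [530.0, 18.7, 343.0]
eef_rot: [-0.005, 0.995, 0.102, -0.012]
ft_force: [1.2, -0.7, -1.4]
width: 0.269
t 7.62 pos [530.   18.7 343. ] F [ 1.2 -0.7 -1.4] w 0.269 q [-0.02  0.45 -0.14  1.67  0.06  1.06 -1.55]
turn(tool) [-0.0118  0.0236  0.0111] shift now [ 16.7 -36.8   3.1] shift after turn [ 16.3 -37.    3. ]
```

```bash
python3 -m jog '[[[8,-18,0],[-0.012,0.024,0.011]],[[8,-18,0],[0,0,0]],[[0,0,0],[0,0,0]],[[0,0,0],[0,0,0]]]' 1
python3 plan.py 538.8 58.1 340 0.194
cat > look.py <<'E'
from cell import env
from h import *
import sys
for n in("top","side"):
    c=env.camera(n); W,H=cloud(c); x,y,z=W[...,0],W[...,1],W[...,2]; h,s,v=[H[...,i].astype(int) for i in range(3)]
    near=(abs(x-620)<110)&(abs(y-20)<130)&(z>75)
    for k,m in(("yellow",near&(h>20)&(h<35)&(s>150)),("alu",near&(s<70)&(z>190)),("red",near&((h<6)|(h>172))&(s>150)&(z>100)),("blue",near&(h>100)&(h<125)&(s>130)&(z>100))):
        p=W[m]
        if len(p)>3:
            q=np.stack([p[:,0]*.981+p[:,1]*.193,-p[:,0]*.193+p[:,1]*.981,p[:,2]],1); print(n,k,len(p),"nlz med",np.median(q,0).round(1),"min",np.percentile(q,3,0).round(1),"max",np.percentile(q,97,0).round(1))
    if len(sys.argv)>1:
        a=c["image"][60:220,150:350] if n=="top" else c["image"][130:330,100:350]
        cv2.imwrite(f"pics/{n}_{sys.argv[1]}.png",cv2.resize(a[:,:,::-1],None,fx=3,fy=3,interpolation=2))
E
python3 look.py a
```

```text
time_s: 8.12
ee_pos: [537.5, 53.7, 341.1]
eef_rot: [0.002, 0.996, 0.095, -0.002]
ft_force: [0.4, -0.8, -2.0]
width: 0.268
t 8.12 pos [537.5  53.7 341.1] F [ 0.4 -0.8 -2. ] w 0.268 q [-0.1   0.45 -0.14  1.66  0.07  1.04 -1.64]
turn(tool) [ 0.0039  0.0047 -0.0044] shift now [ 2.1 -4.1  1.1] shift after turn [ 2.1 -4.1  1.1]
top yellow 11 nlz med [526.9 -80.2 565. ] min [505.8 -93.8 243.1] max [666.8 -51.7 719.8]
top alu 1076 nlz med [533.3 -86.4 474.4] min [ 508.1 -111.7  304.9] max [668.9 -48.2 707.5]
top red 91 nlz med [644.7 -63.3 140.5] min [ 539.9 -103.6  132.1] max [651.9 -45.5 486.2]
top blue 79 nlz med [ 642.3 -157.   140.9] min [ 637.9 -174.3  134.4] max [ 648.4 -139.5  145.9]
side yellow 79 nlz med [669.2 -47.2 242.8] min [665.2 -50.7 229.1] max [675.2 -44.3 257.2]
side alu 3998 nlz med [539.2 -18.7 453.4] min [518.1 -61.9 299.1] max [670.6  11.2 575. ]
side red 123 nlz med [645.  -48.  138.9] min [639.2 -70.6 131.2] max [653.4 -33.8 142.1]
side blue 83 nlz med [ 643.4 -145.6  139.4] min [ 637.1 -168.3  132.2] max [ 650.3 -134.1  142.6]
```

```bash
python3 -m jog '[[[2,-4,0],[0.004,0.005,-0.004]],[[0,0,15],[0,0,0]],[[0,0,15],[0,0,0]],[[0,0,15],[0,0,0]],[[0,0,15],[0,0,0]],[[0,0,0],[0,0,0]]]' 1
python3 plan.py 538.8 58.1 225 0.194; python3 look.py b
```

```text
time_s: 8.98
ee_pos: [540.0, 56.3, 280.4]
eef_rot: [-0.0, 0.995, 0.095, 0.002]
ft_force: [0.4, 0.0, -1.3]
width: 0.272
t 8.97 pos [540.   56.3 280.4] F [ 0.4  0.  -1.3] w 0.272 q [-0.1   0.52 -0.14  1.76  0.09  0.87 -1.66]
turn(tool) [-0.0006 -0.0037 -0.0042] shift now [-1.  -1.9 55.4] shift after turn [-0.8 -2.  55.4]
top yellow 9 nlz med [668.5 -52.  193.9] min [504.7 -94.2 182. ] max [670.3 -28.2 650.5]
top alu 891 nlz med [535.3 -85.8 395.4] min [ 508.6 -111.   249.9] max [672.8 -48.2 652.6]
top red 89 nlz med [644.3 -60.8 140.3] min [546.9 -85.8 131.9] max [651.4 -44.1 452.2]
top blue 80 nlz med [ 642.3 -156.7  140.7] min [ 637.8 -174.2  135.7] max [ 648.8 -139.5  145.3]
side yellow 72 nlz med [673.1 -45.  185.2] min [669.5 -48.8 170.5] max [678.9 -42.4 197.8]
side alu 3755 nlz med [541.7 -16.9 406.3] min [518.  -59.3 244.3] max [674.1  12.5 583.9]
side red 123 nlz med [645.1 -46.9 139. ] min [638.8 -69.9 131. ] max [653.5 -34.2 142.3]
side blue 84 nlz med [ 643.2 -144.8  140.1] min [ 637.4 -168.9  132.6] max [ 650.1 -133.2  142.9]
```

View pics/side_b.png

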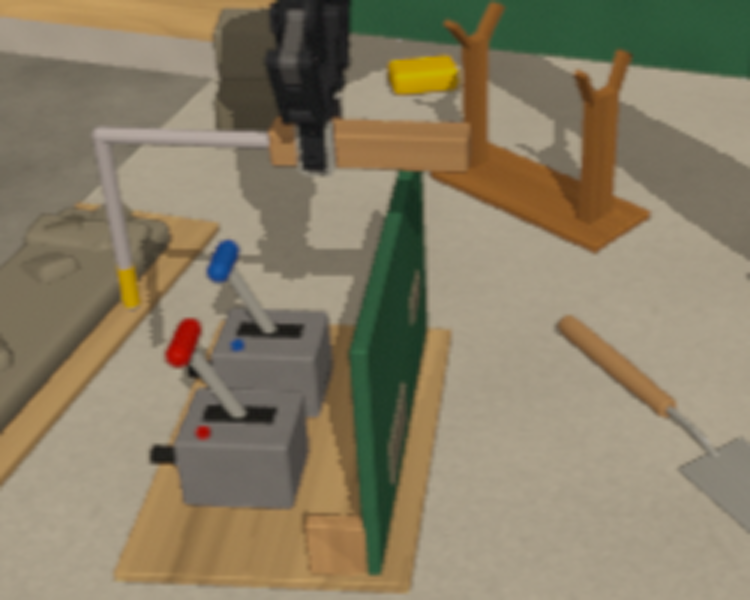

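The side crop shows the rod held level over the guard, with the leg at (115,220) and its tip at (130,290) beyond the red lever at (183,345). Lowering it behind the crossbar.

```bash
python3 -m jog '[[[0,-2,14],[0,0,-0.004]],[[0,0,14],[0,0,0]],[[0,0,14],[0,0,0]],[[0,0,13],[0,0,0]],[[0,0,0],[0,0,0]]]' 1
python3 plan.py 538.8 58.1 225 0.194; python3 look.py
```

```text
time_s: 9.7
ee_pos: [541.4, 58.9, 223.4]
eef_rot: [-0.001, 0.995, 0.097, 0.004]
ft_force: [1.0, 0.5, -1.7]
width: 0.268
t 9.7 pos [541.4  58.9 223.4] F [ 1.   0.5 -1.7] w 0.268 q [-0.11  0.59 -0.13  1.83  0.11  0.72 -1.68]
turn(tool) [-0.0006 -0.0076  0.0001] shift now [-2.7  0.3 -1.7] shift after turn [-2.7  0.3 -1.6]
top yellow 9 nlz med [512.1 -82.6 566.4] min [503.4 -92.9 132.6] max [672.3 -47.9 642.6]
top alu 793 nlz med [537.9 -83.9 371.2] min [ 509.6 -108.6  233.2] max [673.1 -16.9 591.1]
top red 88 nlz med [645.  -59.8 139.8] min [556.8 -80.6 134.5] max [651.5 -43.  427.5]
top blue 78 nlz med [ 642.1 -156.7  140.9] min [ 637.9 -174.3  134.8] max [ 648.3 -139.5  146.7]
side yellow 57 nlz med [675.6 -41.4 126.9] min [672.2 -44.1 114.4] max [680.5 -39.8 141.1]
side alu 4574 nlz med [541.7  -9.9 389.4] min [519.2 -51.7 231.3] max [669.1  12.6 580.3]
side red 122 nlz med [645.  -47.7 139. ] min [639.2 -70.6 130.8] max [653.2 -34.5 141.9]
side blue 81 nlz med [ 643.  -145.7  140. ] min [ 637.7 -167.5  132.9] max [ 649.7 -133.6  143.3]
```

```bash
python3 -m jog '[[[-8,3,-2],[0,-0.007,0]],[[-8,0,0],[0,0,0]],[[-8,0,0],[0,0,0]],[[-8,0,0],[0,0,0]],[[-8,0,0],[0,0,0]],[[-8,0,0],[0,0,0]],[[0,0,0],[0,0,0]]]' 1
python3 plan.py 538.8 58.1 225 0.194; python3 look.py
```

```text
time_s: 10.68
ee_pos: [494.7, 46.4, 228.8]
eef_rot: [-0.001, 0.995, 0.097, 0.005]
ft_force: [-1.0, -0.7, -2.1]
width: 0.267
t 10.68 pos [494.7  46.4 228.8] F [-1.  -0.7 -2.1] w 0.267 q [-0.1   0.52 -0.13  1.96  0.11  0.66 -1.68]
turn(tool) [-0.0004 -0.0101 -0.0002] shift now [45.5 -3.   4.3] shift after turn [45.5 -3.   3.8]
top alu 270 nlz med [525.4 -74.7 547.3] min [ 501.8 -110.   203.7] max [628.8 -14.1 593.7]
top red 93 nlz med [612.  -59.4 147.1] min [606.2 -75.3 140.1] max [619.5 -43.7 153.3]
top blue 78 nlz med [ 642.9 -156.1  140.2] min [ 638.5 -174.2  133.8] max [ 647.6 -138.7  146.1]
side yellow 53 nlz med [627.9 -44.7 131.7] min [624.1 -47.3 119.5] max [633.4 -42.7 147.9]
side alu 668 nlz med [549.9 -44.8 246.1] min [515.9 -51.2 197.1] max [630.9 -19.7 475. ]
side red 125 nlz med [611.8 -47.6 146.2] min [605.8 -70.9 138.5] max [619.6 -33.3 149.2]
side blue 82 nlz med [ 643.  -144.2  140. ] min [ 637.4 -168.4  132.2] max [ 649.7 -133.9  143.1]
```

```bash
python3 -m jog '[[[-8,0,2],[0,-0.008,0]],[[-8,0,2],[0,0,0]],[[-8,0,1],[0,0,0]],[[-7,0,0],[0,0,0]],[[0,0,0],[0,0,0]]]' 1
python3 plan.py 538.8 58.1 225 0.194; python3 look.py
```

```text
time_s: 11.4
ee_pos: [463.4, 41.8, 223.1]
eef_rot: [-0.001, 0.995, 0.098, 0.002]
ft_force: [-0.1, 0.9, -0.6]
width: 0.27
t 11.4 pos [463.4  41.8 223.1] F [-0.1  0.9 -0.6] w 0.27 q [-0.1   0.5  -0.14  2.04  0.11  0.6  -1.68]
turn(tool) [-0.0021 -0.0034  0.0024] shift now [77.1 -1.3 -1.6] shift after turn [77.1 -1.5 -1.9]
top alu 90 nlz med [580.4 -50.6 239.4] min [ 514.1 -152.7  198.3] max [599.1 -44.9 244.5]
top red 97 nlz med [581.3 -58.6 139. ] min [574.7 -74.5 132.9] max [589.5 -41.4 144. ]
top blue 79 nlz med [ 642.6 -157.1  140.9] min [ 637.7 -174.1  133.9] max [ 647.9 -139.5  146. ]
side yellow 54 nlz med [596.  -42.5 125.8] min [592.1 -45.4 112.2] max [601.  -39.6 140.2]
side alu 367 nlz med [568.7 -44.3 236. ] min [ 511.9 -121.   195.8] max [599.9 -40.9 241.1]
side red 121 nlz med [580.5 -49.1 137.9] min [574.6 -70.8 130.7] max [588.5 -33.3 140.9]
side blue 77 nlz med [ 643.4 -143.2  140.4] min [ 637.7 -167.7  132.9] max [ 650.4 -133.4  143.2]
```

```bash
python3 -m jog '[[[-3,0,0],[0,0,0]],[[0,0,0],[0,0,0]]]' 1; python3 -m jog '[[[-3,0,0],[0,0,0]],[[0,0,0],[0,0,0]]]' 1;python3 look.py|grep -E "red|yellow"
```

```text
time_s: 11.75
ee_pos: [462.8, 41.6, 223.4]
eef_rot: [-0.001, 0.995, 0.098, 0.004]
ft_force: [0.9, 1.0, -1.9]
width: 0.267
time_s: 12.0
ee_pos: [462.1, 41.3, 223.8]
eef_rot: [-0.002, 0.995, 0.098, 0.006]
ft_force: [0.4, 0.5, -0.3]
width: 0.268
top red 98 nlz med [580.8 -59.4 138.5] min [574.3 -74.6 133. ] max [590.3 -42.  144.5]
side yellow 55 nlz med [596.  -42.6 128.5] min [591.1 -44.9 114.5] max [600.6 -40.6 142.4]
side red 117 nlz med [580.4 -48.6 138.1] min [574.1 -72.  129.8] max [588.6 -34.  140.8]
```

```bash
python3 -m jog '[[[-6,0,1],[0,-0.006,0]],[[-6,0,0],[0,0,0]]]' 1;python3 look.py c|grep -E "red|yellow"
```

```text
time_s: 12.35
ee_pos: [459.9, 40.9, 224.0]
eef_rot: [-0.003, 0.995, 0.097, 0.013]
ft_force: [11.0, 0.4, -7.5]
width: 0.266
top red 95 nlz med [580.2 -58.5 138.6] min [574.7 -74.5 131.1] max [589.6 -41.4 143.4]
side yellow 51 nlz med [595.9 -43.3 134.6] min [591.  -45.7 119.8] max [600.7 -41.1 145.9]
side red 120 nlz med [580.3 -48.1 137.8] min [574.4 -71.3 128.9] max [588.7 -34.1 140.9]
```

View pics/side_c.png

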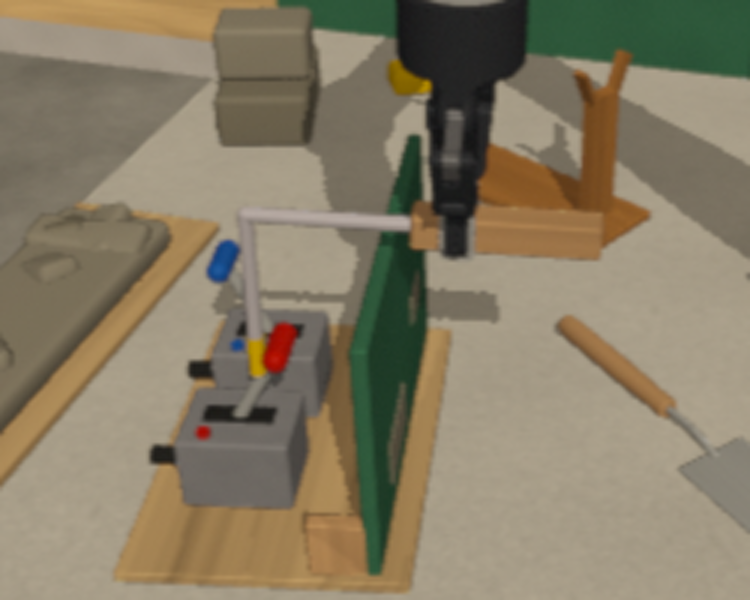

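The lever is against its stop: 11 N with no further movement, and red now at (280,345), leaning towards the guard. Blue is untouched. Backing off and lifting.

```bash
python3 -m jog '[[[12,0,0],[0,0,0]],[[10,0,0],[0,-0.013,0]],[[6,0,0],[0,0,0]],[[0,0,-25],[0,0,0]],[[0,0,-35],[0,0,0]],[[0,0,-35],[0,0,0]],[[0,0,-30],[0,0,0]],[[0,0,0],[0,0,0]]]' 1
python3 plan.py 510 -402.5 355 -0.474; python3 look.py
```

```text
time_s: 13.45
ee_pos: [478.9, 41.6, 349.0]
eef_rot: [0.001, 0.995, 0.095, -0.007]
ft_force: [-0.3, 0.4, -2.1]
width: 0.269
t 13.45 pos [478.9  41.6 349. ] F [-0.3  0.4 -2.1] w 0.269 q [-0.08  0.36 -0.15  1.8   0.06  1.   -1.63]
turn(tool) [0.0048 0.0133 0.6644] shift now [-53.6 441.9  -5.2] shift after turn [230.3 380.9  -6. ]
top yellow 4 nlz med [606.5 -53.8 254.9] min [606.1 -54.9 250.1] max [607.1 -52.  260.1]
top alu 321 nlz med [565.6 -55.5 367.9] min [502.9 -95.  290.2] max [612.6 -23.  709.3]
top red 102 nlz med [581.4 -57.6 138.2] min [574.5 -74.2 132.5] max [588.9 -39.8 143.2]
top blue 77 nlz med [ 642.6 -156.4  140.5] min [ 637.6 -174.3  135.1] max [ 648.1 -139.7  146.3]
side yellow 75 nlz med [609.2 -47.1 249.5] min [605.5 -50.8 235.8] max [614.5 -44.6 263.6]
side alu 653 nlz med [593.8 -47.9 358.1] min [513.1 -52.6 269.5] max [614.5 -37.9 512.4]
side red 124 nlz med [580.6 -47.8 137.9] min [574.2 -71.1 129.5] max [588.9 -33.9 141. ]
side blue 83 nlz med [ 642.6 -144.5  140.3] min [ 636.9 -166.7  132.2] max [ 649.9 -133.   143.1]
```

```bash
python3 -m jog '[[[-5,35,-1],[0,0.013,0]],[[-5,44,-1],[0,0,0]],[[-5,44,-1],[0,0,0]],[[-5,44,-1],[0,0,0]],[[-5,44,-1],[0,0,0]],[[-5,44,-1],[0,0,0]],[[-5,44,-1],[0,0,0]],[[-5,44,-1],[0,0,0]],[[-5,44,-1],[0,0,0]],[[-5,35,-1],[0,0,0]],[[0,0,0],[0,0,0.133]],[[0,0,0],[0,0,0.133]],[[0,0,0],[0,0,0.133]],[[0,0,0],[0,0,0.133]],[[0,0,0],[0,0,0.13]],[[0,0,0],[0,0,0]]]' 1
python3 plan.py 510 -402.5 355 -0.474
```

```text
time_s: 15.55
ee_pos: [491.6, -388.9, 316.9]
eef_rot: [-0.004, 0.969, -0.242, -0.039]
ft_force: [0.9, 0.8, -2.7]
width: 0.267
t 15.55 pos [ 491.6 -388.9  316.9] F [ 0.9  0.8 -2.7] w 0.267 q [ 0.52  0.65  0.13  1.37 -0.06  1.2  -1.41]
turn(tool) [ 0.0099  0.0781 -0.0151] shift now [ 19.6   3.8 -39.7] shift after turn [ 22.5   3.7 -38.1]
```

```bash
python3 -m jog '[[[0,0,-15],[0.01,0.078,-0.015]],[[11,2,-15],[0,0,0]],[[11,2,-8],[0,0,0]],[[0,0,0],[0,0,0]]]' 1
python3 plan.py 510 -402.5 300 -0.474
```

```text
time_s: 16.05
ee_pos: [507.9, -400.9, 349.0]
eef_rot: [-0.002, 0.973, -0.23, -0.005]
ft_force: [-0.0, 0.3, -2.2]
width: 0.265
t 16.05 pos [ 507.9 -400.9  349. ] F [-0.   0.3 -2.2] w 0.265 q [ 0.54  0.62  0.11  1.32 -0.07  1.21 -1.38]
turn(tool) [-0.0018  0.0115  0.0107] shift now [ 3.2  0.6 49. ] shift after turn [ 2.6  0.5 49. ]
```

```bash
python3 -m jog '[[[2.6,0.5,20],[-0.002,0.0115,0.011]],[[0,0,25],[0,0,0]],[[0,0,25],[0,0,0]],[[0,0,15],[0,0,0]],[[0,0,0],[0,0,0]]]' 1
python3 plan.py 510 -402.5 215 -0.474
cat > look2.py <<'E'
from cell import env
from h import *
import sys
o=np.array([481.2,-387.3,0]); d=np.array([.8896,-.4564,0]); n=np.array([.4564,.8896,0])
for k in("top","side"):
    c=env.camera(k); W,H=cloud(c); Q=W-o; X,Y,Z=Q@d,Q@n,W[...,2]; h,s,v=[H[...,i].astype(int) for i in range(3)]
    z0=float(sys.argv[2])
    for nm,m in(("bar",(X>65)&(X<160)&(abs(Y)<25)&(abs(Z-z0)<20)&(s<90)),("handle",(X>-70)&(X<10)&(abs(Y)<28)&(abs(Z-z0-8)<16)&(s>90)),("leg",(X>145)&(X<190)&(abs(Y)<25)&(Z<z0-15)&(Z>z0-135))):
        if m.sum()<6: continue
        q=np.stack([X[m],Y[m],Z[m]],1); a=np.polyfit(q[:,0],q[:,2],1)[0] if nm!="leg" else np.polyfit(q[:,2],q[:,0],1)[0]
        b=np.polyfit(q[:,0],q[:,1],1)[0] if nm!="leg" else np.polyfit(q[:,2],q[:,1],1)[0]
        print(k,nm,len(q),"med",np.median(q,0).round(1),"min",np.percentile(q,2,0).round(1),"max",np.percentile(q,98,0).round(1),"slopes",a.round(3),b.round(3))
    if sys.argv[1]!="-":
        a=c["image"][80:240,340:500] if k=="top" else c["image"][110:230,200:360]
        cv2.imwrite(f"pics/{k}_{sys.argv[1]}.png",cv2.resize(a[:,:,::-1],None,fx=4,fy=4,interpolation=2))
E
python3 look2.py d 274
echo INITIAL; sed 's/c=env.camera(k)/c=dict(np.load(k+"0.npz"))/;s/from cell import env//' look2.py > l0.py; python3 l0.py - 155
```

```text
time_s: 16.68
ee_pos: [506.1, -399.6, 256.8]
eef_rot: [-0.002, 0.973, -0.232, -0.004]
ft_force: [-0.4, -0.3, -2.0]
width: 0.266
t 16.68 pos [ 506.1 -399.6  256.8] F [-0.4 -0.3 -2. ] w 0.266 q [ 0.54  0.69  0.1   1.47 -0.08  0.99 -1.38]
turn(tool) [-0.0014  0.0095  0.0059] shift now [ 5.2  0.9 41.8] shift after turn [ 4.8  0.8 41.8]
side bar 103 med [116.1   4.6 271.9] min [ 68.7  -1.1 255.9] max [159.2   7.8 275.9] slopes -0.055 0.004
side handle 232 med [-30.9   9.9 277.8] min [-63.   -7.5 266.8] max [  7.9  14.5 283.8] slopes 0.022 0.029
side leg 129 med [159.2   4.4 196.8] min [155.8  -1.9 146.3] max [165.6   9.1 255.3] slopes -0.009 0.005
INITIAL
top bar 174 med [112.7   0.4 158.8] min [ 67.9  -4.9 151.4] max [156.6   5.2 165.2] slopes 0.007 0.004
top handle 392 med [-32.   -0.2 165.9] min [-56.8 -25.7 149.2] max [  8.4  25.3 172. ] slopes 0.062 0.009
top leg 42 med [163.6   2.3  69.9] min [160.9  -3.4  34.3] max [167.6   5.2 134.1] slopes 0.016 0.03
side bar 63 med [102.7   3.  157.4] min [ 68.8  -2.7 152.4] max [158.8   7.5 162.5] slopes 0.005 -0.007
side handle 236 med [-38.6   7.8 163.4] min [-59.3 -26.7 148. ] max [  8.1  26.2 168.6] slopes 0.034 0.061
side leg 107 med [163.4   2.7  88.7] min [159.2  -4.4  31.5] max [170.1   6.5 135.5] slopes 0.021 -0.006
```

View pics/side_d.png

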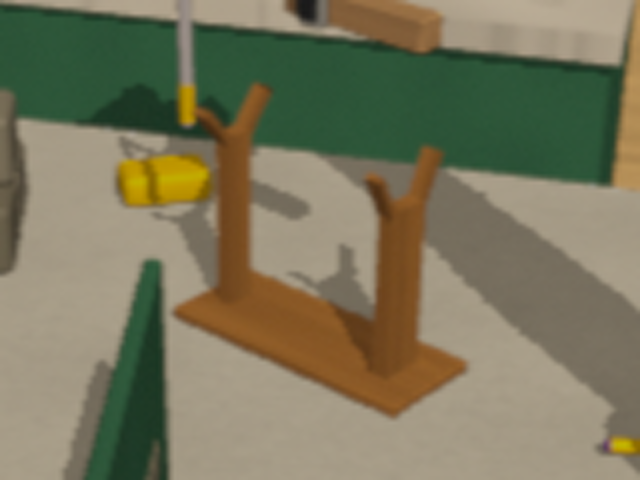

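The rod hangs above the rest with its leg outside it at (185,60), and both forks are empty. I'll check for pitch slip in the grip.

```bash
cat > l3.py <<'E'
from h import *
import sys
o=np.array([481.2,-387.3,0]); d=np.array([.8896,-.4564,0]); n=np.array([.4564,.8896,0])
def go(c,z0):
    W,H=cloud(c); Q=W-o; X,Y,Z=Q@d,Q@n,W[...,2]; s=H[...,1].astype(int)
    for nm,lo,hi in(("bar",68,100),("bar2",120,148),("hdl",-30,5)):
        m=(X>lo)&(X<hi)&(abs(Y)<15)&(abs(Z-z0)<20)
        if m.sum()>5: print(nm,m.sum(),np.median(X[m]).round(1),"Y",np.median(Y[m]).round(1),"Z",(np.median(Z[m])-z0).round(1),(np.percentile(Z[m],90)-z0).round(1))
print("init side"); go(dict(np.load("side0.npz")),155)
from cell import env
print("now"); go(env.camera("side"),float(sys.argv[1]))
E
python3 l3.py 270.2
```

```text
init side
bar 28 85.1 Y 3.1 Z 2.6 5.1
bar2 17 123.0 Y 3.7 Z 1.2 5.5
hdl 95 -10.3 Y 9.4 Z 8.8 12.3
now
bar 31 79.7 Y 3.6 Z 3.7 6.4
bar2 23 134.5 Y 4.3 Z 3.4 6.1
hdl 115 -12.8 Y 10.5 Z 6.5 13.6
```

```bash
python3 -m jog '[[[4.8,0.9,15],[0,0,0.006]],[[0,0,15],[0,0,0]],[[0,0,15],[0,0,0]],[[0,0,14],[0,0,0]],[[0,0,0],[0,0,0]]]' 1
python3 plan.py 510 -402.5 141.6 -0.474; python3 look2.py - 208|grep leg;python3 l3.py 208
```

```text
time_s: 17.45
ee_pos: [511.9, -404.1, 196.7]
eef_rot: [-0.001, 0.972, -0.235, -0.001]
ft_force: [-0.1, -0.3, -2.3]
width: 0.269
t 17.45 pos [ 511.9 -404.1  196.7] F [-0.1 -0.3 -2.3] w 0.269 q [ 0.55  0.77  0.09  1.52 -0.08  0.86 -1.38]
turn(tool) [-0.0003  0.003  -0.0007] shift now [-2.3 -0.5 55.1] shift after turn [-2.5 -0.6 55.1]
side leg 117 med [166.7   1.7 140.9] min [163.5  -5.5  86.5] max [174.4   7.  190.6] slopes 0.006 -0.002
init side
bar 28 85.1 Y 3.1 Z 2.6 5.1
bar2 17 123.0 Y 3.7 Z 1.2 5.5
hdl 95 -10.3 Y 9.4 Z 8.8 12.3
now
bar 28 84.7 Y 2.2 Z 5.8 8.4
bar2 28 135.0 Y 1.9 Z 6.2 8.4
hdl 118 -12.0 Y 9.3 Z 9.0 15.4
```

```bash
python3 -m jog '[[[-2.6,-0.6,12],[0,0,0]],[[0,0,12],[0,0,0]],[[0,0,12],[0,0,0]],[[0,0,0],[0,0,0]]]' 1
python3 plan.py 510 -402.5 141.6 -0.474; python3 look2.py - 170|grep leg;python3 l3.py 170|tail -3
```

```text
time_s: 18.1
ee_pos: [511.2, -403.5, 161.0]
eef_rot: [0.001, 0.972, -0.235, 0.001]
ft_force: [0.6, -0.0, -2.0]
width: 0.27
t 18.1 pos [ 511.2 -403.5  161. ] F [ 0.6 -0.  -2. ] w 0.27 q [ 0.55  0.81  0.08  1.56 -0.09  0.78 -1.37]
turn(tool) [ 0.0006 -0.0024 -0.0007] shift now [-1.6 -0.3 19.4] shift after turn [-1.5 -0.3 19.4]
side leg 97 med [165.9   1.8 100.6] min [162.4  -3.2  51.4] max [170.8   5.7 152.5] slopes -0.015 -0.006
bar 30 86.4 Y 2.5 Z 7.9 10.2
bar2 28 132.9 Y 2.0 Z 8.6 11.1
hdl 114 -13.4 Y 9.7 Z 11.9 17.2
```

```bash
python3 -m jog '[[[-2,-0.4,7],[0,0,0]],[[0,0,6],[0,0,0]],[[0,0,4],[0,0,0]],[[0,0,0],[0,0,0]]]' 1
python3 plan.py 510 -402.5 141.6 -0.474; python3 look2.py - 155|grep leg;python3 l3.py 155|tail -3
```

```text
time_s: 18.75
ee_pos: [510.9, -403.5, 145.2]
eef_rot: [0.002, 0.972, -0.235, 0.003]
ft_force: [0.2, -0.5, -2.3]
width: 0.272
t 18.75 pos [ 510.9 -403.5  145.2] F [ 0.2 -0.5 -2.3] w 0.272 q [ 0.55  0.82  0.08  1.57 -0.09  0.74 -1.37]
turn(tool) [ 0.0015 -0.0071 -0.0009] shift now [-1.3 -0.4  3.6] shift after turn [-1.3 -0.4  3.6]
side leg 101 med [165.8   2.3  84.1] min [160.8  -4.4  36. ] max [171.6   6.7 137. ] slopes -0.01 0.008
bar 30 84.8 Y 2.0 Z 6.6 9.2
bar2 25 127.6 Y 3.4 Z 7.6 9.8
hdl 100 -9.4 Y 9.1 Z 12.2 15.8
```

```bash
python3 -m jog '[[[-2.2,-0.4,2.5],[0,-0.01,0]],[[0,0,2],[0,0,0]],[[0,0,0],[0,0,0]]]' 1
python3 plan.py 510 -402.5 141.6 -0.474; python3 look2.py - 155|grep leg;python3 l3.py 155|tail -3
```

```text
time_s: 19.27
ee_pos: [509.6, -402.4, 141.8]
eef_rot: [0.001, 0.972, -0.235, -0.001]
ft_force: [-0.7, 0.1, -0.4]
width: 0.273
t 19.27 pos [ 509.6 -402.4  141.8] F [-0.7  0.1 -0.4] w 0.273 q [ 0.55  0.83  0.08  1.57 -0.09  0.74 -1.37]
turn(tool) [ 0.0017  0.0017 -0.0009] shift now [ 0.4 -0.1  0.2] shift after turn [ 0.4 -0.1  0.2]
side leg 109 med [163.1   1.9  90.2] min [159.5  -3.4  28.4] max [169.4   7.  136.9] slopes 0.007 -0.001
bar 28 85.0 Y 2.2 Z 1.5 4.8
bar2 14 124.3 Y 2.2 Z 3.0 4.7
hdl 93 -10.5 Y 9.9 Z 9.1 12.7
```

The rod is seated: weight off the wrist and every reading matches the start. Releasing and withdrawing straight up.

```bash
python3 -m jog '[[[0,0,0],[0,0,0]],[[0,0,0],[0,0,0]],[[0,0,0],[0,0,0]],[[0,0,0],[0,0,0]],[[0,0,0],[0,0,0]],[[0,0,0],[0,0,0]],[[0,0,0],[0,0,0]]]' 0 && python3 -m jog '[[[0,0,-10],[0,0,0]],[[0,0,-15],[0,0,0]],[[0,0,-25],[0,0,0]],[[0,0,-35],[0,0,0]],[[0,0,-35],[0,0,0]],[[0,0,-35],[0,0,0]],[[0,0,0],[0,0,0]],[[0,0,0],[0,0,0]]]' 0
python3 look2.py e 155; python3 l3.py 155|tail -3; python3 look.py | grep -E "red|blue"
```

```text
time_s: 20.3
ee_pos: [510.4, -403.1, 142.1]
eef_rot: [0.001, 0.972, -0.235, 0.0]
ft_force: [-0.3, -0.2, 0.0]
width: 1.001
time_s: 21.3
ee_pos: [510.8, -403.3, 309.5]
eef_rot: [0.002, 0.972, -0.235, 0.003]
ft_force: [-0.2, -0.2, -0.6]
width: 1.0
side bar 67 med [105.8   2.8 157.5] min [ 70.4  -2.  148.2] max [159.1   7.7 161.5] slopes -0.025 0.006
side handle 236 med [-38.8   8.4 162.5] min [-59.8 -27.1 147.8] max [  8.2  25.8 168.9] slopes 0.022 0.079
side leg 110 med [163.7   2.1  91.4] min [159.2  -5.4  30.4] max [169.9   6.7 138.3] slopes 0.002 0.003
bar 29 85.0 Y 3.3 Z 2.2 5.7
bar2 14 124.0 Y 1.8 Z 3.1 4.2
hdl 93 -10.0 Y 9.6 Z 8.5 12.5
top red 101 nlz med [580.9 -56.6 138.5] min [575.3 -74.2 131.5] max [589.1 -38.2 144.3]
top blue 78 nlz med [ 642.6 -156.8  140.4] min [ 637.5 -173.7  134.8] max [ 648.8 -139.4  145.7]
side red 125 nlz med [580.8 -47.2 138.1] min [574.1 -70.9 129.8] max [588.9 -34.  140.7]
side blue 84 nlz med [ 642.9 -145.7  139.4] min [ 637.4 -169.5  133.2] max [ 650.1 -133.1  142.5]
```

View pics/side_e.png

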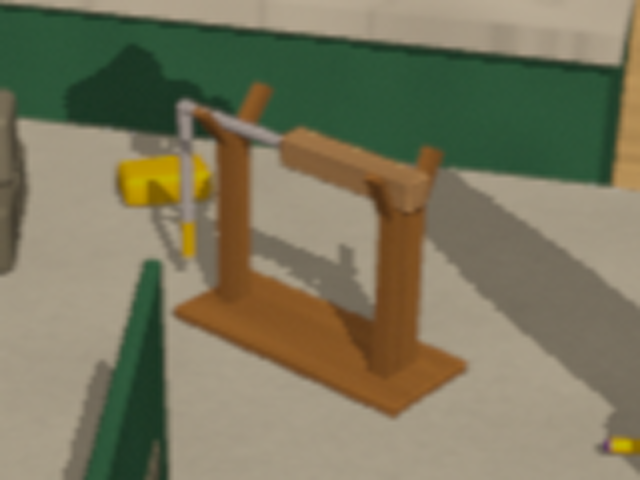

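The rod lies in both forks as at the start, handle at (350,165) and leg at (188,180), and the gripper is well clear.

```bash
python3 -c "from cell import env; print(env.job_done())"
```

```text
the job is handed in; nothing more can be done
None
```

The job is done and handed in, at about 21 s of the 45 s allowed. I took the rod from its rest by the handle, reached over the guard and pulled the red lever over to its stop. I then put the rod back in its rest and let go.

- **Red lever:** the crossbar moved about 64 mm towards the guard and stayed there. At the end, pulling with 11 N moved it no further. Only the rod touched the switch.
- **Blue lever:** its measured position did not change, to within about 0.5 mm.
- **Rod:** most readings are within about 1 mm of where it started. The bar readings are noisier, about 2 mm off at worst. The gripper is open and about 150 mm above it, touching nothing.
- **Travel back:** the tool sagged about 40 mm and tilted 0.08 rad while the rod was being carried back. I corrected this before lowering it.

At the last look nothing had failed. The top camera gave no readings of the rod after release because the gripper blocked its view, so the final rod check rests on the side camera alone.

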